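Vent the degassing chamber and hold its lid open

TASK

Vent the small degassing chamber: with its lid still shut, press the green plunger of the vent valve all the way down to its stop and let it spring back. Then take the lid by its red lift bar between the fingers, raise it until it stands 45 degrees open and keep holding it there, so that a colleague can reach in for the casting: the lid falls shut by itself, so finish while still holding it, steady. Leave the mixing cup and the two paint bottles where they stand.

Things in the scene. Friction and masses are not known exactly. Their poses are not given: they have to be found in the camera images.
- chamber: Fixed metal degassing chamber: an open-topped aluminium box 150 (x) x 160 (y) x 80 mm on a grey base plate 200 x 250 x 12 mm. Origin: centre of the plate's underside, on the bench; z up, x from the lift bar (front, facing the robot roughly) to the hinge (back), y to the left. The box is centred at x 0, y +35 mm; its rim is 92 mm above the bench. A dark rigid casting lies inside and is not to be handled.
- chamber_lid (a joint): Angle of the chamber's lid in rad: 0 shut, grows as the front edge rises, stops at 1.3. 45 degrees is 0.785. The lid (aluminium frame with clear window, 150 x 160 x 12 mm, about 0.45 kg with its bar) turns freely and falls shut from any angle.
- lid_hinge_line (a point): Middle of the lid's hinge line, which runs along the chamber's y at the back of the box, 81 mm behind the chamber's origin, 35 mm to its left and 94 mm above the bench. Fixed.
- lift_bar (a point): Red round lift bar on the lid, 10 mm thick, 110 mm long along the chamber's y, held by a thin steel strut at each end. This point: middle of the bar. With the lid shut it lies level, 100 mm above the bench, 113 mm in front of the chamber's origin (35 mm to its left) and 38 mm in front of the box and lid, free all round. It moves with the lid: seen from the hinge line, 194 mm to the front and 6 mm up at angle 0. Axes as those of the chamber when the lid is shut.
- vent_valve: Fixed brass valve block 40 x 40 x 50 mm with a dark collar, bolted on the base plate on the right (-y) side of the box, 90 mm to the right of the chamber's origin and anywhere from 65 mm before it to 65 mm behind it. Origin: centre of its underside, 12 mm above the bench; z up.
- vent_plunger (a joint): Travel of the vent plunger in m: 0 up, 0.012 fully down at its stop. It springs back by itself; it takes about 2 N to start and 8 N to reach the stop.
- plunger_top (a point): Centre of the top of the green mushroom-shaped plunger head, 28 mm in diameter; 97 mm above the bench when up, 85 mm when fully down. It is pressed straight down.
- mixing_cup: Loose grey-white mixing cup, 65 mm wide, 62 mm high, standing to the front left of the chamber. Origin: centre of its underside. Leave it alone.
- red_bottle: Loose dark red paint bottle with white cap, 36 mm wide, 101 mm high, to the front right of the chamber. Origin: centre of its underside. Leave it alone.
- yellow_bottle: Loose ochre paint bottle with black cap, 36 mm wide, 101 mm high, to the left of the chamber. Origin: centre of its underside. Leave it alone.

How it is judged:
On the way:
1. the vent plunger is pressed down to its stop (within 2 mm) while the lid is shut (value of joint vent_plunger above 0.01 m and value of joint chamber_lid below 0.05 rad), for 0.1 s.
At the end, for the whole second after the job is handed in: the lid stands 45 degrees open (0.68 to 0.89 rad, i.e. within 6 degrees) and still (under 0.1 rad/s), its lift bar held by the gripper's fingers (over 0.5 N); the vent plunger is back up (within 3 mm) (value of joint chamber_lid between 0.68 and 0.89 rad and velocity of joint chamber_lid between -0.1 and 0.1 rad/s and contact force between the fingers and chamber_lid_c0 above 0.5 N and value of joint vent_plunger below 0.003 m); the arm keeps its last pose, push and grip.
It fails at once if the mixing cup or a paint bottle is shifted by more than 20 mm or tipped over (distance of any of mixing_cup, red_bottle, yellow_bottle from where it was at the start of the episode above 0.02 m or angle between any of mixing_cup, red_bottle, yellow_bottle's own z axis and vertical above 0.4 rad).
It also fails if it takes over 48 s, if anything falls off the work surface, if the arm or the gripper's body presses on something with over 40 N, if the wrist force passes 120 N, or if a joint passes its speed limit or range.

ROBOT

A 7-joint arm with a two-finger parallel gripper is mounted at the origin on a cart in front of the work surface, level with it; the furniture and walls round the work are solid. World frame = base frame: x ahead of the robot, y to its left, z up, the work surface at z = 0. Lengths are in m, angles in rad, forces in N, time in s.
With the tool pointing down it reaches from about 0.4 to 0.85 m from the base axis. Payload 10.4 kg.
Tool frame: the origin (TCP) lies midway between the tips of the shut fingers; the grasp point (between the pads) lies 19 mm behind it; z points along the fingers, y is the direction in which the jaws open and shut (so a half turn about z gives the same grasp; the last joint's range is limited). The gripper opens to 85 mm and grips with 20 to 120 N. Pads are 22 mm wide; open, the fingers measure 114 mm over their backs; the gripper's body (76 mm by 85 mm) begins 54 mm behind the grasp point. The pads swing forward as they close: fully open they stand 13 mm farther back than shut.
Start: joints at [1.1, 0.332, -0.065, 1.46, 0.022, 1.35, -0.088], TCP at [0.271, -0.563, 0.231] pointing down, gripper open.
Joint ranges: [-2.6, 2.6], [-0.5, 2.12], [-1.47, 1.34], [0.16, 2.42], [-1.27, 4.41], [0.06, 2.06], [-2.6, 2.6]. Speed limits (rad/s): [2.22, 2.22, 2.79, 2.79, 3.14, 3.14, 3.14].

INTERFACE

Orientations are given as a unit quaternion [x, y, z, w].
In Python, from workcell import get_obs, camera, calibration, hand_in gives the robot as it stands.
- The arm moves only by the shell command python3 -m handwheel 'ROWS' [FORCE]. ROWS is JSON, a list of rows, each an object with "jaw": the finger opening in mm, from 0 to 85.4; "delta_pos": the shift along the tool's x, y, z scaled (see below), a list of three; "turn": the turn about the tool's z scaled (see below). In form: [{"jaw": jaw, "delta_pos": [tx, ty, tz], "turn": turn}, ...]. A call has 1 to 10 rows; each row is the pose to reach, as a shift and turn from the pose commanded when the call began, along the tool's axes at that moment, turning the shorter way round; what a row does not reach only later rows make up. The controller multiplies each number of a shift by 1 m and each number of a turn by pi rad. A row lasts 1/12 s, in which the tool goes at most 41.7 mm and 7.16 degrees, less where a joint would pass 70% of its speed; a pose out of reach is approached as far as the arm can. A call with a number of a shift or a turn outside -1 to 1 is refused whole. A call with a gripper value outside its range is refused whole. The fingers move at their own pace and stop on an object; FORCE is the grip in N (left out, the last holds). Time passes only in rows, so rows that repeat a pose let the fingers close. It gives the time, the measured TCP pose, the force and the opening at its end, in the units of the state.
- get_obs(): the state, without advancing time (a new reading comes with each control period).
- camera(name): name is "side" or "top" or "wrist"; returns the picture (400x640x3 uint8, red, green, blue); there is no depth.
- calibration(name): a dict with "mtx" (3x3 intrinsics, pixels), "dist_coeffs" ([k1, k2, p1, p2, k3] as OpenCV has them; the pictures are not rectified), "rvec" (rotation vector, rad) and "tvec" (3), from world to camera coordinates, as OpenCV has them. Camera axes: x right, y down, z forward; pixel columns grow to the right and rows downward; lengths in m; the calibration is good to about 2 mm. A picture is of the moment at which its call begins: read the wrist's pose just before it. calibration takes no time and is no camera call; for the wrist camera it gives the pose at the moment of the call.
- hand_in(): hands the job in, once; it reports no verdict.
The state is a dict: "clock": time; "joint_pos": joint angles; "joint_velocities": joint speeds; "tau": joint torques, N m; "position": TCP position; "ee_rot": TCP orientation; "ft_force": force on the tool from outside, world axes, zero at the start; "torque": the same for the moment, N m; "grip_width": opening from 0.0 (shut) to 1.0 (fully open).
Only numpy, scipy, OpenCV 4.12 (cv2) and the standard library are available. Lean on these libraries where they do the work, as an engineer would, in place of code of your own. Each camera call takes 0.05 s, during which the arm holds its last target.

## Working session

There is one attempt and no reset: what is moved stays moved. The work goes in short steps, Python scripts to look and compute and a shell command to move; the robot and the scene stay as the last step left them, time stands still between calls to the robot, and variables do not carry over. Pictures are saved under pics/ and viewed, and the job is handed in when it is done.

```bash
ls; mkdir -p pics
python3 - <<'E'
from workcell import *
import cv2
o=get_obs(); print({k:o[k] for k in ['clock','position','ee_rot','grip_width','ft_force']})
for n in ['side','top']:
    cv2.imwrite(f'pics/{n}0.png',camera(n)[:,:,::-1]); c=calibration(n); print(n,c)
E
```

```text
pics
{'clock': 0.0, 'position': array([ 0.27045484, -0.56302774,  0.23049009]), 'ee_rot': array([ 9.75038208e-01,  2.22035940e-01, -1.74067572e-04, -7.09382680e-04]), 'grip_width': 1.001924462915782, 'ft_force': array([-0.11389217, -0.29783055,  0.24040571])}
side {'mtx': array([[426.17773532,   0.        , 327.41071399],
       [  0.        , 426.17773532, 196.20539273],
       [  0.        ,   0.        ,   1.        ]]), 'dist_coeffs': array([-0.06250386,  0.        ,  0.        ,  0.        ,  0.        ]), 'rvec': array([ 0.41655024, -2.64135739,  1.34913956]), 'tvec': array([0.55799832, 0.07567912, 0.92703023])}
top {'mtx': array([[411.50824709,   0.        , 323.46632891],
       [  0.        , 411.50824709, 199.0551979 ],
       [  0.        ,   0.        ,   1.        ]]), 'dist_coeffs': array([-0.01137129,  0.        ,  0.        ,  0.        ,  0.        ]), 'rvec': array([ 2.15288146, -2.1542017 ,  0.20808158]), 'tvec': array([0.18772191, 0.53115191, 0.85899447])}
```

View pics/side0.png

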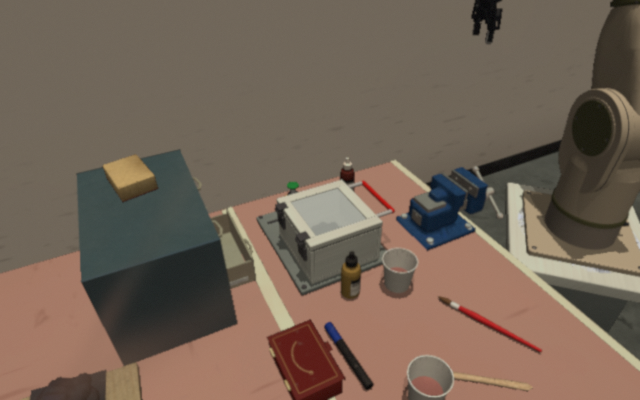

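View pics/top0.png

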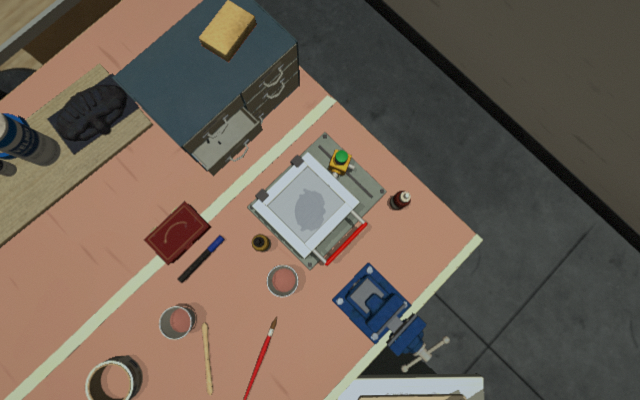

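The top view shows the lift bar from about (328,263) to (366,225), the plunger near (341,157), the red bottle at (400,200), the yellow bottle at (261,242) and the cup at (283,280). I'll enlarge it to read these more closely.

Run:
```python
import cv2
a=cv2.imread('pics/top0.png')[120:310,230:430]
cv2.imwrite('pics/top0c.png',cv2.resize(a,None,fx=3.1,fy=3.1,interpolation=cv2.INTER_CUBIC))
a=cv2.imread('pics/side0.png')[150:300,250:450]
cv2.imwrite('pics/side0c.png',cv2.resize(a,None,fx=4,fy=4,interpolation=cv2.INTER_CUBIC))
```

```text
(no output)
```

View pics/top0c.png

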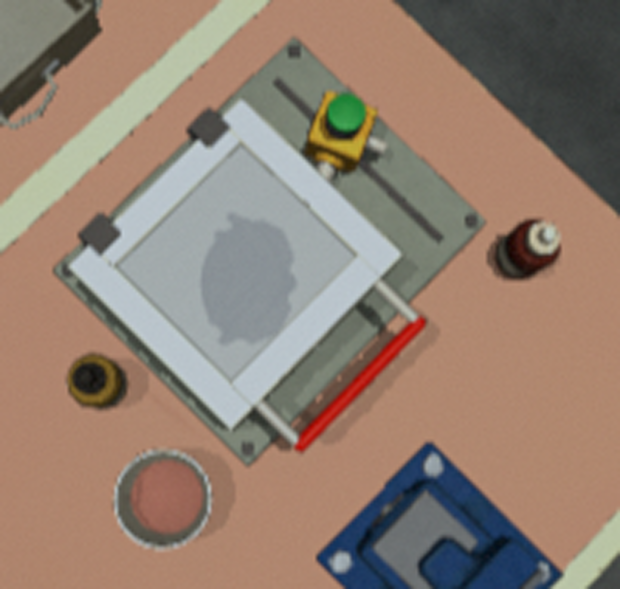

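View pics/side0c.png

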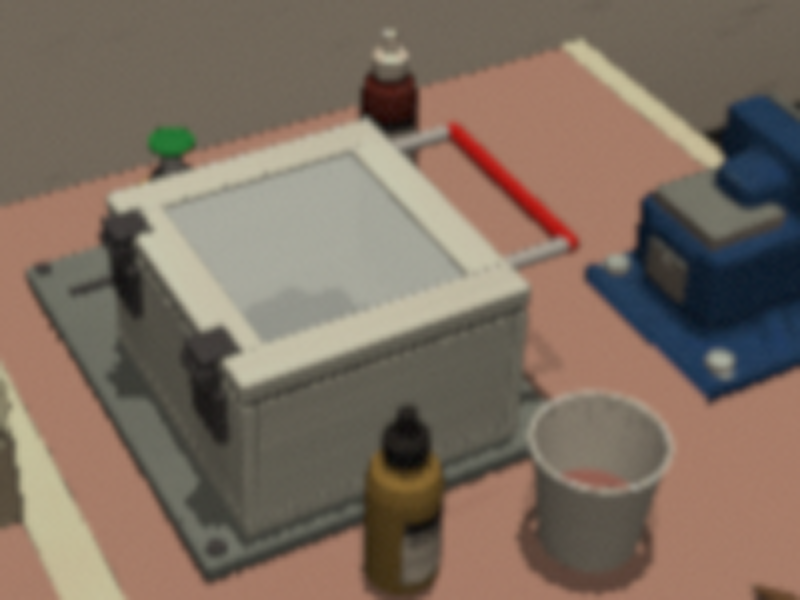

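```bash
cat > h.py <<'E'
import numpy as np, cv2
from workcell import *
def ray(n,uv,c=None):
    c=c or calibration(n); R=cv2.Rodrigues(c['rvec'])[0]
    p=cv2.undistortPoints(np.array([[uv]],float),c['mtx'],c['dist_coeffs'])[0,0]
    return -R.T@c['tvec'], R.T@np.array([p[0],p[1],1])
def atz(n,uv,z,c=None):
    o,d=ray(n,uv,c); return o+d*(z-o[2])/d[2]
def tri(*a):
    A=np.zeros((3,3));b=np.zeros(3);L=[]
    for n,uv in a:
        o,d=ray(n,uv);d=d/np.linalg.norm(d);P=np.eye(3)-np.outer(d,d);A+=P;b+=P@o;L.append((P,o))
    x=np.linalg.solve(A,b); return x,[np.linalg.norm(P@(x-o)) for P,o in L]
def proj(n,X):
    c=calibration(n); return cv2.projectPoints(np.array([X],float),c['rvec'],c['tvec'],c['mtx'],c['dist_coeffs'])[0][0,0]
E
python3 - <<'E'
from h import *
np.set_printoptions(precision=4,suppress=True)
T=lambda u,v:(230+u/3.1,120+v/3.1); S=lambda u,v:(250+u/4,150+v/4)
print('cams',ray('top',(320,200))[0],ray('side',(320,200))[0])
for nm,uv,z in [('barL',(300,447),.1),('barR',(421,322),.1),('pl',(347,110),.097),('c0',(295,38),.012),('c1',(485,220),.012),('c2',(247,464),.012),('c3',(54,268),.012),('red',(545,235),.101),('yel',(92,378),.101),('cup',(163,498),.062)]:
    print(nm,atz('top',T(*uv),z))
print(tri(('top',T(300,447)),('side',S(574,243))))
print(tri(('top',T(421,322)),('side',S(454,128))))
print(tri(('top',T(347,112)),('side',S(172,135))))
cs=np.array([atz('top',T(*uv),.012)[:2] for uv in [(295,38),(485,220),(247,464),(54,268)]])
print(cs.mean(0),[np.linalg.norm(cs[i]-cs[i-1]) for i in range(4)], np.degrees([np.arctan2(*(cs[i]-cs[i-1])[::-1]) for i in range(4)]))
E
```

```text
cams [0.3888 0.2174 0.9256] [0.3091 0.8444 0.6066]
barL [0.3906 0.1833 0.1   ]
barR [0.4709 0.104  0.1   ]
pl [0.6138 0.1506 0.097 ]
c0 [0.692 0.182 0.012]
c1 [0.5545 0.0434 0.012 ]
c2 [0.3791 0.2172 0.012 ]
c3 [0.5186 0.3562 0.012 ]
red [0.5284 0.0207 0.101 ]
yel [0.4347 0.3166 0.101 ]
cup [0.3576 0.2728 0.062 ]
(array([0.3911, 0.1833, 0.0986]), [np.float64(0.00046360941846554615), np.float64(0.0004636094184653436)])
(array([0.4713, 0.1038, 0.0985]), [np.float64(0.0002943953252705699), np.float64(0.0002943953252705762)])
(array([0.6139, 0.1506, 0.0947]), [np.float64(0.0008426598268094735), np.float64(0.0008426598268092662)])
[0.5361 0.1997] [np.float64(0.24582659850636132), np.float64(0.19526851477925766), np.float64(0.24694951456546185), np.float64(0.1969840647985075)] [ -45.126  -134.7588  135.273    44.9132]
```

Everything agrees to about 2 mm: chamber yaw is about 45.1°, the bar middle is at (0.431, 0.144), and the plunger at (0.614, 0.151) falls at chamber coordinates (0.020, -0.090). The tool stays pointing down, so its y axis has to turn to world +45°.

```bash
cat >> h.py <<'E'
from scipy.spatial.transform import Rotation as Ro
def go(P,yaw_y=None):
    o=get_obs(); R=Ro.from_quat(o['ee_rot']).as_matrix()
    d=R.T@(np.array(P)-o['position']); y=R[:,1]; a=np.degrees(np.arctan2(y[1],y[0]))
    t=0
    if yaw_y is not None: t=-((yaw_y-a+180)%360-180)/180
    print('t',round(o['clock'],2),'pos',o['position'].round(4),'yaw_y',round(a,1),'tilt',R[:,2].round(4),'F',o['ft_force'].round(1),'w',round(float(o['grip_width']),3)); print('delta',d.round(4),'turn',round(t,4))
E
python3 - <<'E'
from h import *
go([.6139,.1506,.20],45.1); print(get_obs()['joint_pos'])
E
```

```text
t 0.1 pos [ 0.2704 -0.5631  0.2306] yaw_y -64.3 tilt [-6.0e-04  1.1e-03 -1.0e+00] F [ 0.3 -0.4 -0.2] w 1.001
delta [ 0.6186 -0.4946  0.0312] turn -0.608
[ 1.10043066  0.33282046 -0.0646626   1.46081881  0.02160965  1.34992865
 -0.0884994 ]
```

```bash
python3 -m handwheel '[{"jaw":0,"delta_pos":[0.619,-0.495,0],"turn":-0.608},{"jaw":0,"delta_pos":[0.619,-0.495,0],"turn":-0.608},{"jaw":0,"delta_pos":[0.619,-0.495,0],"turn":-0.608},{"jaw":0,"delta_pos":[0.619,-0.495,0],"turn":-0.608},{"jaw":0,"delta_pos":[0.619,-0.495,0],"turn":-0.608},{"jaw":0,"delta_pos":[0.619,-0.495,0],"turn":-0.608},{"jaw":0,"delta_pos":[0.619,-0.495,0],"turn":-0.608},{"jaw":0,"delta_pos":[0.619,-0.495,0],"turn":-0.608},{"jaw":0,"delta_pos":[0.619,-0.495,0],"turn":-0.608},{"jaw":0,"delta_pos":[0.619,-0.495,0],"turn":-0.608}]' 40
python3 - <<'E'
from h import *
go([.6139,.1506,.20],45.1); print(get_obs()['joint_pos'])
E
```

```text
clock: 0.93
position: [0.4515, -0.186, 0.2313]
ee_rot: [0.659, 0.753, -0.0, 0.0]
ft_force: [1.0, -0.7, 0.3]
grip_width: 0.001
t 0.93 pos [ 0.4515 -0.186   0.2313] yaw_y 7.6 tilt [-1.e-04 -4.e-04 -1.e+00] F [ 1.  -0.7  0.3] w 0.001
delta [0.3121 0.2056 0.0311] turn -0.2082
[ 0.75792988  0.05851545 -0.47429394  1.78952253  0.02810943  1.30011954
  0.4097767 ]
```

```bash
python3 -m handwheel '[{"jaw":0,"delta_pos":[0.312,0.206,0],"turn":-0.208},{"jaw":0,"delta_pos":[0.312,0.206,0],"turn":-0.208},{"jaw":0,"delta_pos":[0.312,0.206,0],"turn":-0.208},{"jaw":0,"delta_pos":[0.312,0.206,0],"turn":-0.208},{"jaw":0,"delta_pos":[0.312,0.206,0],"turn":-0.208},{"jaw":0,"delta_pos":[0.312,0.206,0],"turn":-0.208},{"jaw":0,"delta_pos":[0.312,0.206,0],"turn":-0.208},{"jaw":0,"delta_pos":[0.312,0.206,0],"turn":-0.208},{"jaw":0,"delta_pos":[0.312,0.206,0],"turn":-0.208},{"jaw":0,"delta_pos":[0.312,0.206,0],"turn":-0.208}]'
python3 - <<'E'
from h import *
go([.6139,.1506,.12],45.1)
E
```

```text
clock: 1.77
position: [0.6158, 0.1568, 0.2298]
ee_rot: [0.381, 0.925, 0.002, -0.002]
ft_force: [-0.6, 0.9, -0.5]
grip_width: 0.004
t 1.77 pos [0.6158 0.1568 0.2298] yaw_y 45.2 tilt [-0.0023  0.0049 -1.    ] F [-0.6  0.9 -0.5] w 0.004
delta [-0.0036 -0.006   0.1098] turn 0.0008
```

```bash
python3 -m handwheel '[{"jaw":0,"delta_pos":[0,0,0.03],"turn":0},{"jaw":0,"delta_pos":[0,0,0.06],"turn":0},{"jaw":0,"delta_pos":[0,0,0.09],"turn":0},{"jaw":0,"delta_pos":[0,0,0.11],"turn":0},{"jaw":0,"delta_pos":[0,0,0.11],"turn":0},{"jaw":0,"delta_pos":[0,0,0.11],"turn":0}]'
python3 - <<'E'
from h import *
go([.6139,.1506,.10],45.1)
for n in ['top','side','wrist']: cv2.imwrite(f'pics/{n}1.png',camera(n)[:,:,::-1])
E
```

```text
clock: 2.27
position: [0.6155, 0.1474, 0.1207]
ee_rot: [0.385, 0.923, -0.001, -0.001]
ft_force: [0.8, -0.0, 0.9]
grip_width: 0.001
t 2.27 pos [0.6155 0.1474 0.1207] yaw_y 44.7 tilt [-2.2e-03 -3.0e-04 -1.0e+00] F [ 0.8 -0.   0.9] w 0.001
delta [0.0034 0.0011 0.0207] turn -0.0021
```

Run:
```python
import cv2,numpy as np
a=cv2.imread('pics/top1.png')[100:250,270:430]
b=cv2.imread('pics/side1.png')[130:280,230:390]
cv2.imwrite('pics/m1.png',np.hstack([cv2.resize(x,(395,370)) for x in(a,b)]))
```

```text
(no output)
```

View pics/m1.png

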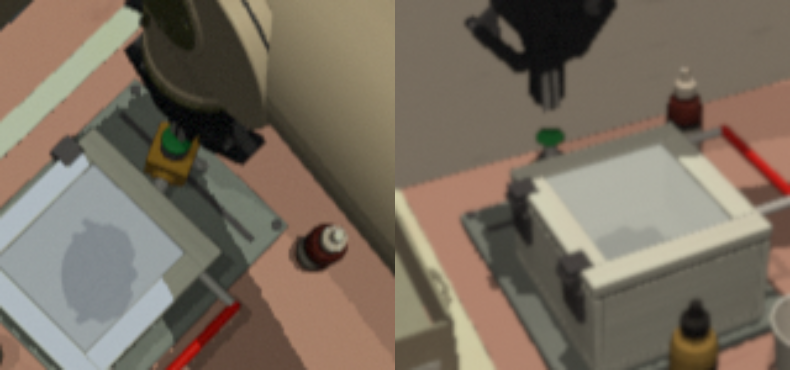

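View pics/wrist1.png

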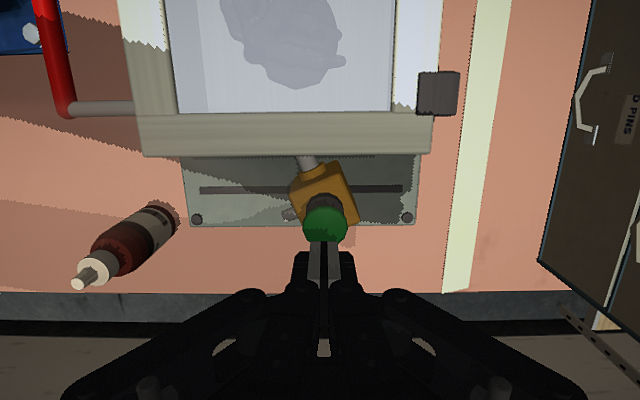

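The closed fingertips are just above the green head: both meet near (325,240) in the wrist view and line up in the side view. I'll correct x by 3 mm and press down gradually.

```bash
python3 -m handwheel '[{"jaw":0,"delta_pos":[0.003,0.001,0.01],"turn":0},{"jaw":0,"delta_pos":[0.003,0.001,0.018],"turn":0},{"jaw":0,"delta_pos":[0.003,0.001,0.024],"turn":0},{"jaw":0,"delta_pos":[0.003,0.001,0.028],"turn":0},{"jaw":0,"delta_pos":[0.003,0.001,0.031],"turn":0},{"jaw":0,"delta_pos":[0.003,0.001,0.031],"turn":0},{"jaw":0,"delta_pos":[0.003,0.001,0.031],"turn":0}]'
python3 - <<'E'
from h import *
go([.6139,.1506,.085],45.1)
E
```

```text
clock: 3.0
position: [0.6146, 0.1507, 0.0905]
ee_rot: [0.385, 0.923, -0.0, -0.0]
ft_force: [-2.8, 0.0, 5.8]
grip_width: -0.002
t 3.0 pos [0.6146 0.1507 0.0905] yaw_y 44.7 tilt [-3.e-04 -0.e+00 -1.e+00] F [-2.8  0.   5.8] w -0.002
delta [ 0.0004 -0.0005  0.0055] turn -0.0021
```

```bash
python3 -m handwheel '[{"jaw":0,"delta_pos":[0,0,0.003],"turn":0},{"jaw":0,"delta_pos":[0,0,0.005],"turn":0},{"jaw":0,"delta_pos":[0,0,0.006],"turn":0},{"jaw":0,"delta_pos":[0,0,0.0065],"turn":0},{"jaw":0,"delta_pos":[0,0,0.0065],"turn":0},{"jaw":0,"delta_pos":[0,0,0.0065],"turn":0}]'
python3 - <<'E'
from h import *
go([.6139,.1506,.085],45.1); 
for n in ['side','wrist']: cv2.imwrite(f'pics/{n}2.png',camera(n)[:,:,::-1])
go([.6139,.1506,.085],45.1);
E
```

```text
clock: 3.5
position: [0.6148, 0.1507, 0.0848]
ee_rot: [0.385, 0.923, 0.0, 0.0]
ft_force: [-4.1, -1.2, 8.9]
grip_width: 0.002
t 3.5 pos [0.6148 0.1507 0.0848] yaw_y 44.7 tilt [ 5.e-04 -0.e+00 -1.e+00] F [-4.1 -1.2  8.9] w 0.002
delta [ 0.0005 -0.0007 -0.0002] turn -0.0021
t 3.6 pos [0.6148 0.1507 0.0847] yaw_y 44.7 tilt [ 4.e-04 -0.e+00 -1.e+00] F [-4.4 -0.1  8.4] w -0.0
delta [ 0.0005 -0.0007 -0.0003] turn -0.0021
```

```bash
python3 -m handwheel '[{"jaw":0,"delta_pos":[0,0,0.001],"turn":0},{"jaw":0,"delta_pos":[0,0,0.002],"turn":0},{"jaw":0,"delta_pos":[0,0,0.002],"turn":0},{"jaw":0,"delta_pos":[0,0,0.002],"turn":0}]'
python3 - <<'E'
from h import *
cv2.imwrite(f'pics/wrist3.png',camera('wrist')[:,:,::-1])
go([.6139,.1506,.085],45.1);
E
```

```text
clock: 3.93
position: [0.6149, 0.1508, 0.0843]
ee_rot: [0.385, 0.923, -0.0, 0.001]
ft_force: [-9.8, -2.0, 22.1]
grip_width: -0.004
t 3.98 pos [0.6149 0.1508 0.0844] yaw_y 44.7 tilt [ 1.1e-03 -5.0e-04 -1.0e+00] F [-10.   -2.6  21.9] w -0.003
delta [ 0.0006 -0.0008 -0.0006] turn -0.0021
```

View pics/wrist3.png

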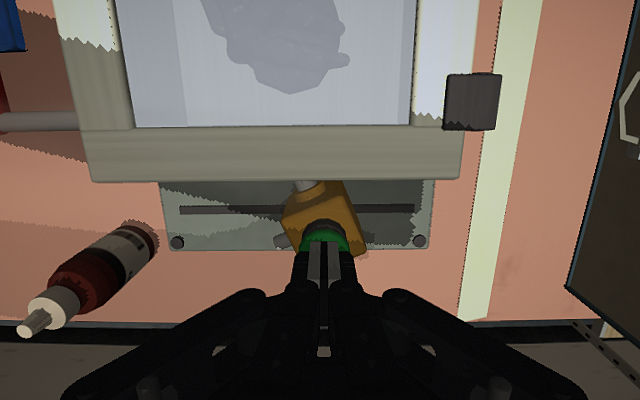

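The force rose to 22 N with no further travel at z 0.0844, so the plunger is on its stop. The lid is shut. Next I'll release it, go up, and move over the bar.

```bash
python3 -m handwheel '[{"jaw":0,"delta_pos":[0,0,-0.02],"turn":0},{"jaw":0,"delta_pos":[0,0,-0.05],"turn":0},{"jaw":0,"delta_pos":[0,0,-0.085],"turn":0},{"jaw":0,"delta_pos":[0,0,-0.1],"turn":0},{"jaw":28,"delta_pos":[0.03,-0.03,-0.1],"turn":0},{"jaw":28,"delta_pos":[0.06,-0.06,-0.1],"turn":0},{"jaw":28,"delta_pos":[0.09,-0.09,-0.1],"turn":0},{"jaw":28,"delta_pos":[0.125,-0.125,-0.1],"turn":0},{"jaw":28,"delta_pos":[0.125,-0.135,-0.1],"turn":0},{"jaw":28,"delta_pos":[0.125,-0.135,-0.1],"turn":0}]'
python3 - <<'E'
from h import *
for n in ['side','wrist','top']: cv2.imwrite(f'pics/{n}4.png',camera(n)[:,:,::-1])
go([.4313,.1442,.085],45.1);
E
```

```text
clock: 4.82
position: [0.4278, 0.1433, 0.1818]
ee_rot: [0.385, 0.923, -0.002, 0.001]
ft_force: [1.2, 0.3, -0.0]
grip_width: 0.326
t 4.97 pos [0.4316 0.144  0.1823] yaw_y 44.7 tilt [ 1.5e-03 -4.0e-04 -1.0e+00] F [ 0.7  0.  -0.6] w 0.328
delta [ 0.0005 -0.0002  0.0973] turn -0.0024
```

View pics/wrist4.png

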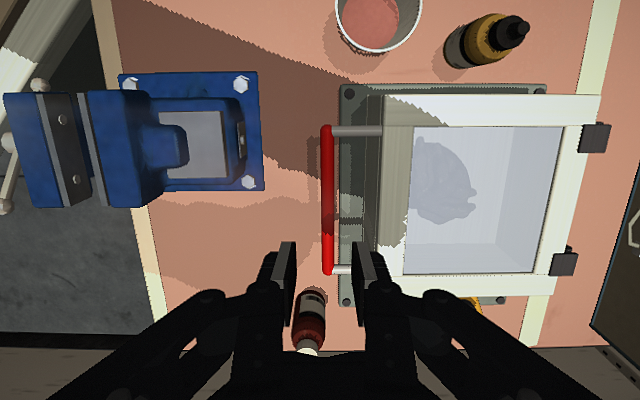

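View pics/side4.png

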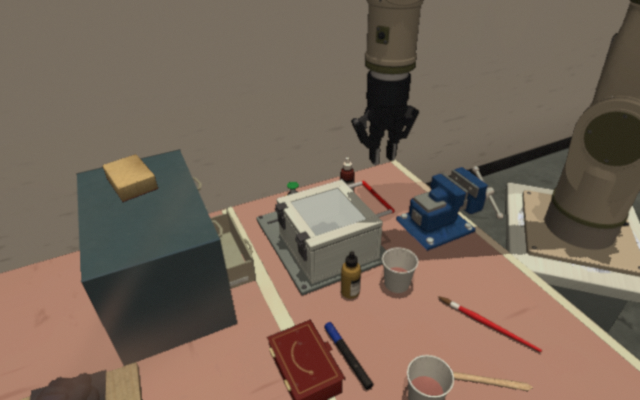

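The bar runs at x≈327 px, midway between the fingers (295 and 352), and the plunger is back up. Next I'll go down to TCP z≈0.085.

```bash
python3 -m handwheel '[{"jaw":28,"delta_pos":[0,0,0.03],"turn":-0.002},{"jaw":28,"delta_pos":[0,0,0.06],"turn":-0.002},{"jaw":28,"delta_pos":[0,0,0.08],"turn":-0.002},{"jaw":28,"delta_pos":[0,0,0.09],"turn":-0.002},{"jaw":28,"delta_pos":[0,0,0.097],"turn":-0.002},{"jaw":28,"delta_pos":[0,0,0.097],"turn":-0.002},{"jaw":28,"delta_pos":[0,0,0.097],"turn":-0.002}]' 40
python3 - <<'E'
from h import *
go([.4313,.1442,.085],45.1); 
for n in ['side','wrist','top']: cv2.imwrite(f'pics/{n}5.png',camera(n)[:,:,::-1])
E
```

```text
clock: 5.55
position: [0.4315, 0.1448, 0.0854]
ee_rot: [0.382, 0.924, 0.0, 0.0]
ft_force: [-0.4, -0.3, 0.7]
grip_width: 0.323
t 5.55 pos [0.4315 0.1448 0.0854] yaw_y 45.1 tilt [ 5.e-04  7.e-04 -1.e+00] F [-0.4 -0.3  0.7] w 0.323
delta [-0.0002 -0.0006  0.0004] turn -0.0001
```

View pics/wrist5.png

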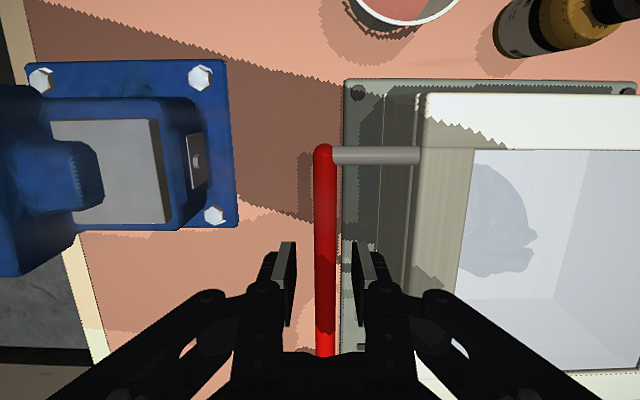

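The bar (x≈325) lies centred between the pads (295 and 353). Closing now.

```bash
python3 -m handwheel '[{"jaw":0,"delta_pos":[0,0,0],"turn":0},{"jaw":0,"delta_pos":[0,0,0],"turn":0},{"jaw":0,"delta_pos":[0,0,0],"turn":0},{"jaw":0,"delta_pos":[0,0,0],"turn":0},{"jaw":0,"delta_pos":[0,0,0],"turn":0},{"jaw":0,"delta_pos":[0,0,0],"turn":0}]' 40
python3 - <<'E'
from h import *
b=np.array([-.194,.006])
go([.4313,.1442,.085],45.1)
# arc: shift relative to start, along tool y (chamber x) and tool z
for a in np.arange(0,50,5):
    t=np.radians(a); c,s=np.cos(t),np.sin(t)
    x=b[0]*c+b[1]*s; z=-b[0]*s+b[1]*c
    print(a, 'ty',round(x-b[0],4),'tz',round(-(z-b[1]),4))
E
```

```text
clock: 6.2
position: [0.4322, 0.1452, 0.0857]
ee_rot: [0.382, 0.924, 0.001, 0.001]
ft_force: [3.7, 2.8, -0.3]
grip_width: 0.098
t 6.2 pos [0.4322 0.1452 0.0857] yaw_y 45.1 tilt [ 0.0033  0.0014 -1.    ] F [ 3.7  2.8 -0.3] w 0.098
delta [-0.0001 -0.0013  0.0007] turn -0.0
0 ty 0.0 tz -0.0
5 ty 0.0013 tz -0.0169
10 ty 0.004 tz -0.0336
15 ty 0.0082 tz -0.05
20 ty 0.0138 tz -0.066
25 ty 0.0207 tz -0.0814
30 ty 0.029 tz -0.0962
35 ty 0.0385 tz -0.1102
40 ty 0.0492 tz -0.1233
45 ty 0.0611 tz -0.1354
```

Holding the bar (opening about 8–10 mm). I'll raise along the arc to 20° and check.

```bash
python3 -m handwheel '[{"jaw":0,"delta_pos":[0,0.0005,-0.0085],"turn":0},{"jaw":0,"delta_pos":[0,0.0013,-0.017],"turn":0},{"jaw":0,"delta_pos":[0,0.0025,-0.0253],"turn":0},{"jaw":0,"delta_pos":[0,0.004,-0.0336],"turn":0},{"jaw":0,"delta_pos":[0,0.006,-0.042],"turn":0},{"jaw":0,"delta_pos":[0,0.0082,-0.05],"turn":0},{"jaw":0,"delta_pos":[0,0.011,-0.058],"turn":0},{"jaw":0,"delta_pos":[0,0.0138,-0.066],"turn":0},{"jaw":0,"delta_pos":[0,0.0138,-0.066],"turn":0}]' 40
python3 - <<'E'
from h import *
go([.4313,.1442,.085],45.1)
for n in ['side','wrist','top']: cv2.imwrite(f'pics/{n}6.png',camera(n)[:,:,::-1])
E
```

```text
clock: 6.95
position: [0.4419, 0.1551, 0.1524]
ee_rot: [0.382, 0.924, 0.001, 0.001]
ft_force: [6.0, 4.9, -5.9]
grip_width: 0.102
t 6.95 pos [0.4419 0.1551 0.1524] yaw_y 45.1 tilt [ 0.0035  0.0012 -1.    ] F [ 6.   4.9 -5.9] w 0.102
delta [-0.     -0.0155  0.0674] turn 0.0
```

View pics/wrist6.png

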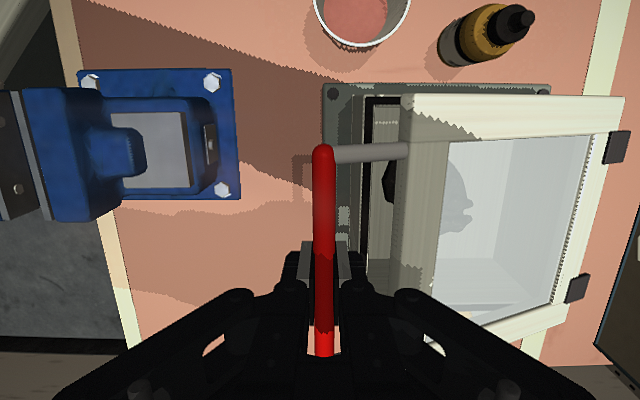

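View pics/side6.png

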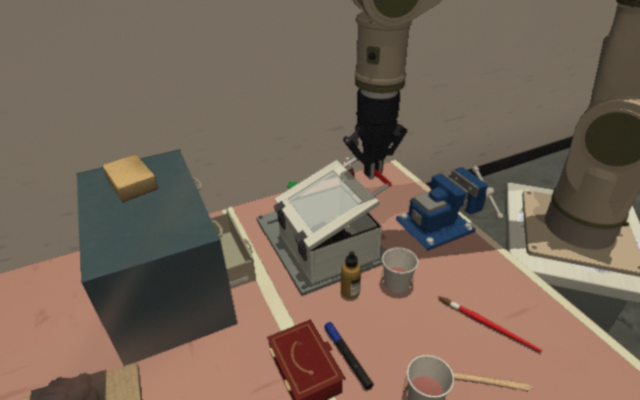

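The lid is up by about 20° and the bar is firm in the pads. Continuing to 45°.

```bash
python3 -m handwheel '[{"jaw":0,"delta_pos":[0,0.0035,-0.0078],"turn":0},{"jaw":0,"delta_pos":[0,0.0075,-0.0154],"turn":0},{"jaw":0,"delta_pos":[0,0.0115,-0.023],"turn":0},{"jaw":0,"delta_pos":[0,0.016,-0.0302],"turn":0},{"jaw":0,"delta_pos":[0,0.0205,-0.0373],"turn":0},{"jaw":0,"delta_pos":[0,0.0255,-0.0442],"turn":0},{"jaw":0,"delta_pos":[0,0.031,-0.051],"turn":0},{"jaw":0,"delta_pos":[0,0.0365,-0.0573],"turn":0},{"jaw":0,"delta_pos":[0,0.0425,-0.0635],"turn":0},{"jaw":0,"delta_pos":[0,0.0485,-0.0694],"turn":0}]' 40
python3 -m handwheel '[{"jaw":0,"delta_pos":[0,0,0],"turn":0},{"jaw":0,"delta_pos":[0,0,0],"turn":0},{"jaw":0,"delta_pos":[0,0,0],"turn":0},{"jaw":0,"delta_pos":[0,0,0],"turn":0}]' 40
python3 - <<'E'
from h import *
go([.4313,.1442,.085],45.1)
for n in ['side','wrist','top']: cv2.imwrite(f'pics/{n}7.png',camera(n)[:,:,::-1])
go([.4313,.1442,.085],45.1)
a=cv2.imread('pics/top7.png')[110:290,230:430]
b=cv2.imread('pics/side7.png')[130:280,250:417]
cv2.imwrite('pics/m7.png',np.hstack([cv2.resize(x,(395,355)) for x in(a,b)]))
E
```

```text
clock: 7.93
position: [0.4736, 0.187, 0.221]
ee_rot: [0.383, 0.924, -0.003, -0.001]
ft_force: [-12.8, -10.3, 11.0]
grip_width: 0.096
clock: 8.27
position: [0.4737, 0.187, 0.221]
ee_rot: [0.382, 0.924, -0.002, -0.001]
ft_force: [-12.4, -9.6, 12.7]
grip_width: 0.095
t 8.27 pos [0.4737 0.187  0.221 ] yaw_y 45.0 tilt [-0.0032 -0.0038 -1.    ] F [-12.4  -9.6  12.7] w 0.095
delta [-0.0003 -0.0596  0.1363] turn -0.0004
t 8.42 pos [0.4736 0.187  0.221 ] yaw_y 45.0 tilt [-0.0033 -0.0038 -1.    ] F [-12.1 -10.4  12.5] w 0.098
delta [-0.0003 -0.0595  0.1363] turn -0.0004
```

View pics/wrist7.png

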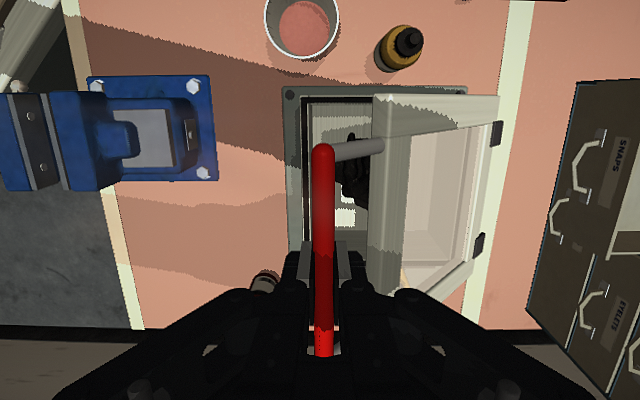

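View pics/m7.png

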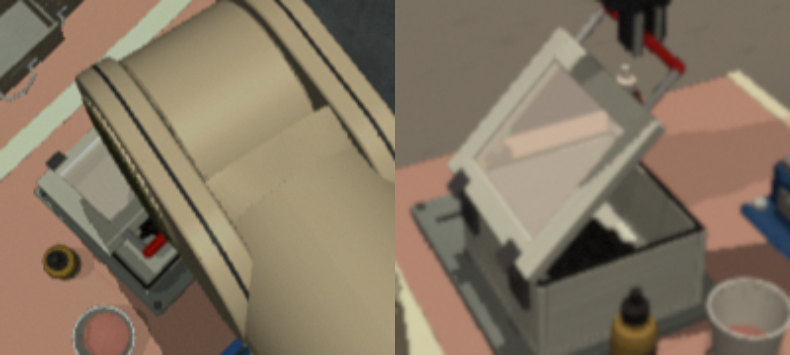

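```bash
python3 -m handwheel '[{"jaw":0,"delta_pos":[0,-0.0005,-0.0004],"turn":0},{"jaw":0,"delta_pos":[0,-0.0012,-0.0008],"turn":0},{"jaw":0,"delta_pos":[0,-0.0012,-0.0008],"turn":0},{"jaw":0,"delta_pos":[0,-0.0012,-0.0008],"turn":0},{"jaw":0,"delta_pos":[0,-0.0012,-0.0008],"turn":0},{"jaw":0,"delta_pos":[0,-0.0012,-0.0008],"turn":0}]' 40
python3 - <<'E'
from h import *
go([.4313,.1442,.085],45.1)
im=camera('side')[:,:,::-1]
H=np.array([.5686,.2817,.094]); ex=np.array([np.cos(np.radians(45.1)),np.sin(np.radians(45.1)),0]); ey=np.array([-ex[1],ex[0],0])
for a in (39,45,51):
    t=np.radians(a);x=-.194*np.cos(t)+.006*np.sin(t);z=.194*np.sin(t)+.006*np.cos(t)
    X=H+x*ex+.055*ey+[0,0,z]; print(a,X.round(3),proj('side',X))
c=im[110:210,300:420]; cv2.imwrite('pics/side8c.png',cv2.resize(c,None,fx=6,fy=6,interpolation=cv2.INTER_CUBIC))
cv2.imwrite('pics/side8.png',im)
print(get_obs()['joint_velocities'].round(4))
E
```

```text
clock: 8.92
position: [0.4737, 0.1871, 0.2213]
ee_rot: [0.382, 0.924, -0.001, -0.0]
ft_force: [-4.0, -5.3, 2.2]
grip_width: 0.097
t 8.92 pos [0.4737 0.1871 0.2213] yaw_y 45.1 tilt [-0.001  -0.0013 -1.    ] F [-4.  -5.3  2.2] w 0.097
delta [-0.0003 -0.0601  0.1364] turn -0.0003
39 [0.426 0.216 0.221] [376.43646926 162.55207376]
45 [0.436 0.226 0.235] [369.9873371  157.15485037]
51 [0.447 0.237 0.249] [362.49746737 152.55746956]
[-0.001   0.0009  0.0001 -0.0008  0.0008  0.0008 -0.0003]
```

View pics/side8c.png

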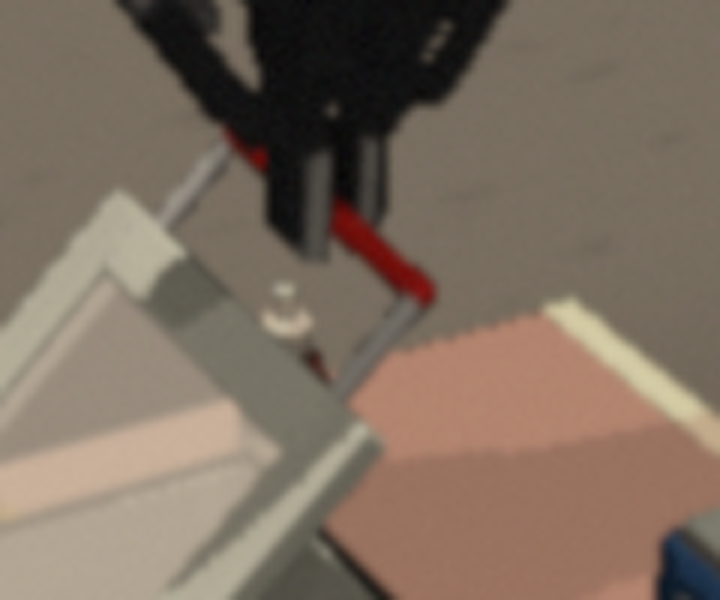

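View pics/side8.png

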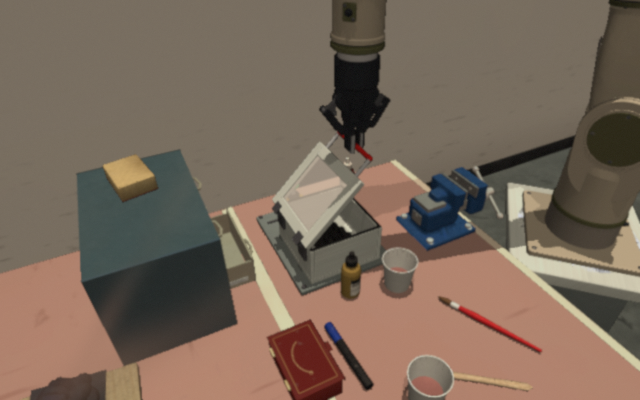

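The bar's left end is at (371.3, 158.7) px. The prediction for 45° is (370.0, 157.2), so the lid stands at about 44°. The arm is still, the grip is firm, and the bottles and cup have not moved.

```bash
python3 -c "
from workcell import *
hand_in(); o=get_obs(); print(o['clock'],o['position'],o['ft_force'],o['grip_width'])"
```

```text
the job is handed in; nothing more can be done
the job is handed in; nothing more can be done
```

The job is handed in, with the arm still holding the lid open at about 45°. The clock stood at about 9 s of the 48 s allowed. The hand-in gives no verdict, so the checks below are mine from just before it.

- **Vent:** I pressed the plunger with the closed fingertips while the lid was shut. At TCP height 84.4 mm the force rose to 22 N with no further travel, so it was on its stop. The side picture taken after I let go showed the head back up. I did not check it again once the lid was raised.
- **Lid angle:** The left end of the bar in the last side picture puts the lid at about 44°. The gripper height of 221 mm gives about 45°. Both are well within the 39–51° allowed.
- **Hold:** The fingers hold the bar with a 40 N grip setting, and the joints were still. At first there was about 20 N of strain along the lid, so I eased the pose by about 1.5 mm, which left about 7 N.
- **Cup and bottles:** The tool did not touch them. The cup and yellow bottle stood in their starting places in the last picture, and the red bottle was still upright, partly hidden by the lid.

Nothing failed or disagreed. After the hand-in no further state could be read, so I could not check the final second.

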